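# Bring the kiln stilt round to the pick-up pointer

### The job

Three trays on the small carousel hold a kiln stilt, a roll of labels and a clay dish. With a finger, gently push one of the bare flat spokes to turn the carousel until the tray with the kiln stilt stands squarely at the pick-up pointer, its middle in line with the arrow, then leave it at rest there. Do not touch or lift the things in the trays, let nothing fall off, and leave everything else on the table where it is.

Things in the scene. Friction and masses are not known exactly. Their poses are not given: they have to be found in the camera images.
- carousel: fixed dark cast foot, 104 mm across, origin on the table on the vertical turning axis. The head on it (251 mm across, hub 48 mm across, top 74 mm above the table) has three trays and three bare spokes in turn, 60 degrees apart. At the start the trays lie at -30, -150 and 90 degrees from the carousel's x axis (counterclockwise from above)
- wheel: the turning head, origin on the axis 40 mm above the table, x axis as the carousel's at the start; it turns up to a full turn either way. Three bare steel spokes at -90, 30 and 150 degrees from its x axis: flat bars on edge, 8 mm thick (round end 11 mm), 24 to 125.5 mm from the axis, 42 to 64 mm above the table; some 35 mm is free between spoke and tray at 95 mm from the axis. It turns against about 0.07 N m of friction, stays where left
- tray_a (a point): round aluminium tray on the turning head, 72 mm across, 12 mm high, floor 4 mm thick; its axis is 80 mm from the carousel's axis; this point is the middle of its floor, 44 mm above the table (rim at 52 mm)
- tray_b (a point): round aluminium tray on the turning head, 72 mm across, 12 mm high, floor 4 mm thick; its axis is 80 mm from the carousel's axis; this point is the middle of its floor, 44 mm above the table (rim at 52 mm)
- tray_c (a point): round aluminium tray on the turning head, 72 mm across, 12 mm high, floor 4 mm thick; its axis is 80 mm from the carousel's axis; this point is the middle of its floor, 44 mm above the table (rim at 52 mm)
- pointer: fixed dark steel stand with a small arrow, separate from the turning head; origin on the table on the carousel's axis, the arrow stands out along this body's -y axis: foot 50 x 34 x 6 mm, centre 162 mm from the axis, a post, and on it a flat triangular arrow, 36 mm wide, top 56 mm above the table, its tip 130 mm from the axis pointing at it
- pickup (a point): where the middle of the tray at the pointer should be: 80 mm from the carousel's axis in the direction of the pointer, at the height of a tray's floor
- kiln_stilt: sand-coloured three-armed kiln stilt, 44 x 39 x 16 mm, lying loose near the middle of one of the trays; origin at the centre of its underside, 44 mm above the table
- label_roll: cream roll of labels with a hole, 60 mm across, 26 mm high, lying flat in another tray; origin at the centre of its underside
- clay_dish: small round terracotta dish, 58 mm across, 26 mm high, in the third tray; origin at the centre of its underside
- jar_celadon: black-capped pale-green glaze jar, 65 mm across, 62 mm high, on the table, not to be moved; origin under its centre
- stilt_spare: another kiln stilt like the first, lying on the table, not to be moved; origin under its centre
- tape_brown: roll of brown tape, 104 mm across, 48 mm high, on the table, not to be moved; origin under its centre
Not all that is in view belongs to the job. Leave any purple look-alike of the pointer alone.

How it is judged:
By the outcome, as a careful person would: the job done as asked, in the order asked, and still so for the second after the job is handed in, with the robot touching nothing.
It also fails if it takes over 69 s, if anything falls off the work surface, if the arm or the gripper's body presses on something with over 40 N, if the wrist force passes 120 N, or if a joint passes its speed limit or range.

### The arm

A 6-joint arm with a two-finger parallel gripper is mounted at the origin on a cart in front of the work surface, level with it; the furniture and walls round the work are solid. World frame = base frame: x ahead of the robot, y to its left, z up, the work surface at z = 0. Lengths are in m, angles in degrees, forces in N, time in s.
With the tool pointing down it reaches from about 0.375 to 0.9 m from the base axis. Payload 3.1 kg.
Tool frame: the origin (TCP) lies on the centre line of the jaws, within the pads' length; the fingertips stand 14 mm ahead of it and the grasp point (between the pads) lies 5 mm behind it (bot.tips_ahead is the distance from the TCP to the fingertips, in m); z points along the fingers, y is the line along which they close (so a half turn about z gives the same grasp; the last joint's range is limited). The gripper opens to 87 mm and grips with 3 to 60 N. Pads are 19 mm wide; open, the fingers measure 117 mm over their backs; the gripper's body (75 mm by 190 mm) begins 51 mm behind the grasp point.
Start: joints at [-78.008, 30.224, 82.088, -0, 67.689, -10.227], TCP at [0.236, -0.579, 0.237] pointing down, gripper open.
Joint ranges: [-176.69, 176.69], [-43.24, 126.21], [12.49, 139.97], [-82, 262], [0, 151.66], [-163.58, 163.58]. Speed limits (degrees/s): [159.86, 159.86, 180, 180, 180, 180].

### API

Orientations are given as a 3x3 rotation matrix whose columns are the frame's x, y, z axes.
In Python, from rig import bot gives the robot as it stands.
- The arm moves only by the tool play_rows, never from a script. Its argument "moves" is a list that holds one entry, the list of rows, each a list of 6 numbers: the shift along the tool's x, y, z in mm, then the turn, a rotation vector about the tool's x, y, z in rad. A call has 1 to 5 rows; each row shifts and turns the commanded pose from where the row before left it, along the tool's axes as they then stand; what a row does not reach is not made up. A row lasts 1/10 s, in which the tool goes at most 50 mm and 8.59 degrees, less where a joint would pass 70% of its speed; a pose out of reach is approached as far as the arm can. A call with a gripper value outside its range is refused whole. "fingers" is the opening, from -1 (shut) to 1 (fully open), set as the call begins (left out, the last holds). The fingers move at their own pace and stop on an object; the grip force is fixed at half the most. Time passes only in rows, so rows that do not move let the fingers close. It gives the time, the measured TCP pose, the force, the opening and the grip force at its end, in the units of the state.
- bot.read_state(): the state, without advancing time (a new reading comes with each control period).
- bot.capture(name): name is "scene" or "top"; returns a dict with "image" (480x640x3 uint8, blue, green, red), "fx", "fy", "cx", "cy" (pixels), "R" (3x3) and "t" (3): a world point X has camera coordinates R X + t. Camera axes: x right, y down, z forward; pixel columns grow to the right and rows downward; lengths in m; the calibration is good to about 2 mm. A picture is of the moment at which its call begins. There is no depth.
- bot.hand_in(): hands the job in; it is judged then, once.
Trained networks look in a picture, given as the dict that the camera call returned (one of the last four; its "shot" number tells which), for a name from the list of things; names that differ only in an ending like _2 or _b are one class to them, and where a whole thing is asked for, a point or a joint stands for the part that bears it (a point fixed in the world has none). Each returns a list of dicts, best first, with "confidence" (0 to 1); they miss things now and then, are a little off and sometimes report something else, mostly with a low value. They report only what shows in the picture. A call takes as long as a camera call. They do not tell look-alikes from the thing itself.
- bot.search_frame(picture, query): "centre" ([column, row] in pixels, amid what is visible of it).
- bot.silhouettes(picture, query): "pixels" (480x640 bool, what is visible of it) and "centre" ([column, row] in pixels, amid what is visible of it).
- bot.pinpoint(picture, query): "centre" ([column, row] in pixels: a listed point, or the origin of a listed thing).
The state is a dict: "time_s": time; "joint_positions": joint angles; "qvel": joint speeds; "tau": joint torques, N m; "position": TCP position; "tcp_rot": TCP orientation; "force": force on the tool from outside, world axes, zero at the start; "moment": the same for the moment, N m; "opening": opening from 0.0 (shut) to 1.0 (fully open); "grasp_force": force on a finger pad.
Only numpy, scipy, OpenCV 4.12 (cv2) and the standard library are available. Lean on these libraries where they do the work, as an engineer would, in place of code of your own. Each camera call takes 0.05 s, during which the arm holds its last target. There are 200 camera calls.

## Working session

There is one attempt and no reset: what is moved stays moved. The work goes in short steps, Python scripts to look and compute and a tool call to move; the robot and the scene stay as the last step left them, time stands still between calls to the robot, and variables do not carry over. Pictures are saved under pics/ and viewed, at most 10 in all, crops included, and the job is handed in when it is done.

Besides the shell and the picture viewer there is one more tool, called after "Request:" as name([rows], argument=value, ...), one row to a line, values as JSON. play_rows: Moves the arm, as the interface text tells. Its arguments: {"type":"object","properties":{"moves":{"type":"array","items":{"type":"array","items":{"type":"array","items":{"type":"number"}}}},"fingers":{"type":"number"}},"required":["moves"]}

```bash
mkdir -p pics; cat > h.py <<'E'
import numpy as np, cv2
from rig import bot
def ray(p,uv,z):
    d=np.array([(uv[0]-p['cx'])/p['fx'],(uv[1]-p['cy'])/p['fy'],1.])
    R=np.array(p['R']);t=np.array(p['t']);c=-R.T@t;w=R.T@d
    return c+w*(z-c[2])/w[2]
def proj(p,X):
    c=np.array(p['R'])@np.array(X)+np.array(p['t']); return [p['fx']*c[0]/c[2]+p['cx'],p['fy']*c[1]/c[2]+p['cy']]
E
cat > a.py <<'E'
from h import *
zs=dict(carousel=0,wheel=.04,pointer=0,tray_a=.044,kiln_stilt=.044,label_roll=.044,clay_dish=.044,jar_celadon=0,stilt_spare=0,tape_brown=0)
for n in ['top','scene']:
    p=bot.capture(n); cv2.imwrite(f'pics/{n}0.png',p['image'])
    for q,z in zs.items():
        for d in bot.pinpoint(p,q)[:4]:
            print(n,q,round(d['confidence'],2),np.round(d['centre'],1),np.round(ray(p,d['centre'],z),3)[:2])
print(bot.read_state()['time_s'])
E
python3 a.py
```

```text
top carousel 0.7 [324.  222.1] [ 0.547 -0.363]
top carousel 0.25 [326.5 179.3] [ 0.634 -0.367]
top wheel 0.74 [326. 215.] [ 0.554 -0.367]
top wheel 0.72 [265.1 273.4] [ 0.441 -0.253]
top tray_a 0.82 [362.7 240.9] [ 0.505 -0.437]
top tray_a 0.67 [328.9 174.9] [ 0.632 -0.371]
top kiln_stilt 0.61 [294.2 232.3] [ 0.52  -0.307]
top label_roll 0.78 [361.2 239.9] [ 0.507 -0.434]
top clay_dish 0.73 [325.5 179.6] [ 0.623 -0.365]
top jar_celadon 0.91 [349.8 357. ] [ 0.286 -0.416]
top stilt_spare 0.54 [266.3 275. ] [ 0.441 -0.251]
top tape_brown 0.75 [285.6 113.8] [ 0.771 -0.282]
scene tray_a 0.82 [381.2 217.8] [ 0.637 -0.362]
scene tray_a 0.79 [299.1 231.6] [ 0.51  -0.297]
scene clay_dish 0.76 [381.  221.2] [ 0.629 -0.369]
scene clay_dish 0.59 [297.2 233.5] [ 0.504 -0.299]
scene jar_celadon 0.62 [234.9 360.3] [ 0.292 -0.412]
scene tape_brown 0.88 [395.  189.6] [ 0.781 -0.274]
1.1
```

```bash
python3 -c "
import cv2
i=cv2.imread('pics/top0.png');cv2.imwrite('pics/t1.png',cv2.resize(i[60:380,190:510],(600,600),interpolation=cv2.INTER_CUBIC))"
```

```text
(no output)
```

View pics/t1.png

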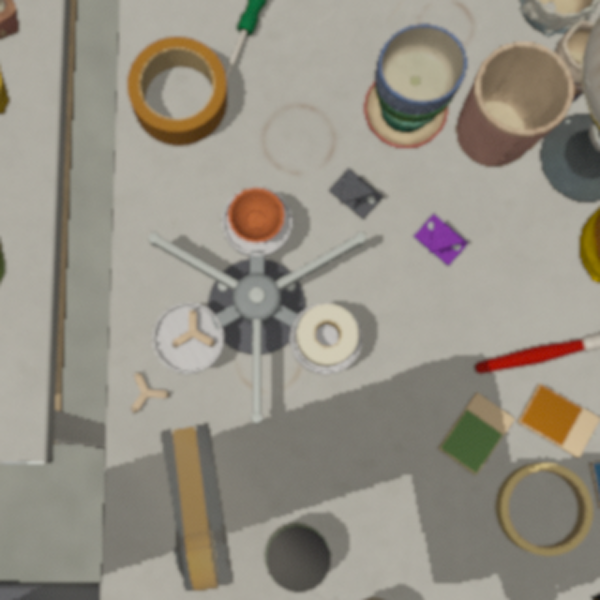

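View pics/scene0.png

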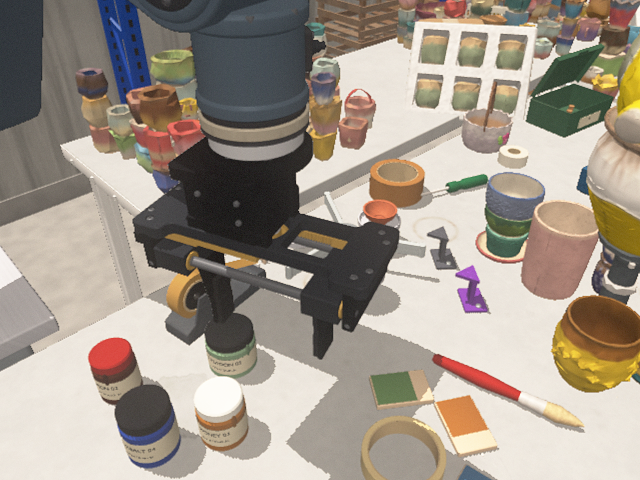

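The crop of the top view shows three things:
- **Kiln stilts:** one is in the lower-left tray, at full-image pixel (293,240). The spare lies on the table at (269,268).
- **Pointers:** the dark one is at (380,162). The purple look-alike at (425,187) is to be left alone.
- **Hub:** it is at (327,217).

The wanted stilt is the one in the tray, and the wanted pointer is the dark steel one. I'll confirm both in one enlarged crop, with the geometry projected over it.

```bash
cat > b.py <<'E'
from h import *
p=bot.capture('top')
R=np.array(p['R']);print('cam',-R.T@np.array(p['t']),p['fx'])
print('hub',ray(p,[327,217],.074))
for q in ['tray_a','wheel','pointer','kiln_stilt','label_roll','clay_dish','carousel']:
    for f in ('search_frame','silhouettes'):
        for d in getattr(bot,f)(p,q)[:4]: print(q,f,round(d['confidence'],2),np.round(d['centre'],1))
    for d in bot.pinpoint(p,q)[:4]: print(q,'pin',round(d['confidence'],2),np.round(d['centre'],1))
i=p['image']
cv2.imwrite('pics/full1.png',i)
cv2.imwrite('pics/t2.png',cv2.resize(i[140:260,255:415],(800,600),interpolation=cv2.INTER_CUBIC))
E
python3 b.py
```

```text
cam [ 0.37830895 -0.36638366  1.01539591] 517.709757642866
hub [ 0.54449269 -0.3686396   0.074     ]
tray_a search_frame 0.62 [321.6 228.6]
tray_a search_frame 0.43 [377.2 164.2]
tray_a silhouettes 0.82 [323.7 226.2]
tray_a pin 0.95 [331.1 177.2]
tray_a pin 0.61 [289.2 239.3]
tray_a pin 0.54 [346.3 354.8]
wheel search_frame 0.87 [323.  225.3]
wheel silhouettes 0.7 [323.3 225.9]
wheel silhouettes 0.32 [348.2 357.5]
wheel pin 0.55 [325.8 216.2]
pointer search_frame 0.81 [425.8 188.1]
pointer search_frame 0.62 [380.5 160. ]
pointer silhouettes 0.8 [426.9 189.3]
pointer silhouettes 0.55 [380.3 162.2]
pointer silhouettes 0.41 [279.2  97.9]
pointer pin 0.32 [285.7 111.9]
kiln_stilt search_frame 0.52 [292.6 236.7]
kiln_stilt silhouettes 0.6 [295.5 236.5]
kiln_stilt pin 0.52 [290.  236.1]
label_roll search_frame 0.66 [360.1 230.3]
label_roll silhouettes 0.96 [356.  235.5]
label_roll pin 0.59 [361.1 236.5]
label_roll pin 0.41 [288.3 234.1]
label_roll pin 0.27 [323.2 221. ]
clay_dish search_frame 0.82 [327.  176.5]
clay_dish silhouettes 0.83 [326.4 173.5]
clay_dish pin 0.57 [326.3 180.1]
carousel search_frame 0.56 [323.6 227.3]
carousel silhouettes 0.84 [322.2 224.6]
carousel silhouettes 0.58 [326.6 173.8]
carousel pin 0.6 [327.8 222. ]
```

View pics/t2.png

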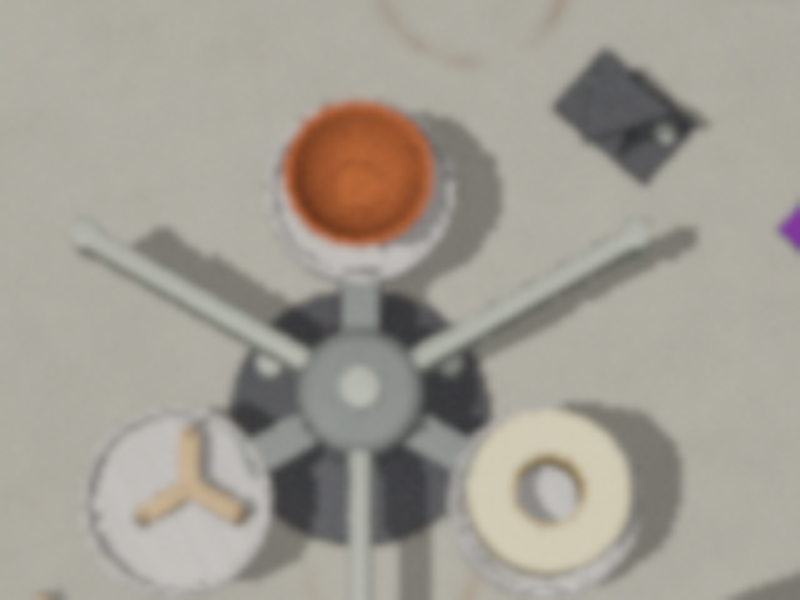

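The crop confirms both choices: the stilt lies in the lower-left tray at crop (190,480), and the dark pointer's foot is at crop (627,117). Next I'll fit the geometry and overlay it as a check.

```bash
cat > c.py <<'E'
from h import *
p=bot.capture('top')
cr=lambda u,v:[254.6+u/5,139.6+v/5]   # cv2 resize half-pixel
hub=ray(p,cr(359,388),.073)
e=[ray(p,cr(*c),.064) for c in [(85,233),(640,232)]]+[ray(p,[189.6+257/1.875,59.6+416/1.875],.064)]
print('hub',hub,'ends',e)
# fit centre from ends at radius .120 + hub
from scipy.optimize import least_squares
f=lambda s:np.r_[[ (np.array(e[k])[:2]-s[:2]-.121*np.array([np.cos(s[2]+a),np.sin(s[2]+a)])) for k,a in enumerate([0,-2*np.pi/3,2*np.pi/3])]].ravel()
s=least_squares(f,[hub[0],hub[1],.5]);print('fit',s.x,np.degrees(s.x[2]),s.cost, 'res mm',f(s.x)*1e3)
c=(s.x[:2]+hub[:2])/2
F=[ray(p,cr(*k),.006)[:2] for k in [(605,48),(553,104),(645,185)]]
print('foot sides',np.linalg.norm(F[0]-F[1]),np.linalg.norm(F[2]-F[1]))
fc=(F[0]+F[2])/2; d=fc-c; print('centre',c,'foot c',fc,'dist',np.linalg.norm(d),'ang',np.degrees(np.arctan2(d[1],d[0])))
for a,b in((1,0),(2,1)):
    g=F[b]-F[a];print('edge ang',np.degrees(np.arctan2(g[1],g[0])))
print('tray true angles', np.degrees(s.x[2])+60*np.array([-1,1,3]))
ang=np.arctan2(d[1],d[0]);u=np.array([np.cos(ang),np.sin(ang)]);n=np.array([-u[1],u[0]])
i=cv2.resize(p['image'][140:260,255:415],(800,600),interpolation=cv2.INTER_CUBIC)
def dr(P,z,col):
    q=[proj(p,[*x,z]) for x in P]; q=np.array([[(a-254.6)*5,(b-139.6)*5] for a,b in q]).astype(int)
    cv2.polylines(i,[q.reshape(-1,1,2)],True,col,1)
dr([c+u*(.162+a*.017)+n*b*.025 for a,b in((1,1),(1,-1),(-1,-1),(-1,1))],.006,(0,255,0))
dr([c+u*.13,c+u*.162+n*.018,c+u*.162-n*.018],.056,(0,0,255))
for k in range(3):
    a=s.x[2]+k*2*np.pi/3; v=np.array([np.cos(a),np.sin(a)]);w=np.array([-v[1],v[0]])
    dr([c+v*.024+w*.004,c+v*.1255+w*.004,c+v*.1255-w*.004,c+v*.024-w*.004],.064,(255,0,0))
    a+=np.pi/3; v=np.array([np.cos(a),np.sin(a)])
    dr([c+.08*v+.036*np.array([np.cos(t),np.sin(t)]) for t in np.linspace(0,6.28,40)],.052,(255,0,255))
cv2.imwrite('pics/t3.png',i)
E
python3 c.py
```

```text
hub [ 0.54428244 -0.36753865  0.073     ] ends [array([ 0.60393301, -0.263751  ,  0.064     ]), array([ 0.60639244, -0.47226968,  0.064     ]), array([ 0.4263413 , -0.36938493,  0.064     ])]
fit [ 0.54555558 -0.36846854  1.05694815] 60.558668248711044 2.7468662422824123e-06 res mm [-1.09796134 -0.65645994 -0.68200293  0.3930494   1.77996427  0.26341054]
foot sides 0.031309334325568525 0.04931407214745182
centre [ 0.54491901 -0.36800359] foot c [ 0.6676525  -0.47284512] dist 0.16141640618367042 ang -40.50465071605361
edge ang -41.72598661456563
edge ang 48.084990562947624
tray true angles [  0.55866825 120.55866825 240.55866825]
```

View pics/t3.png

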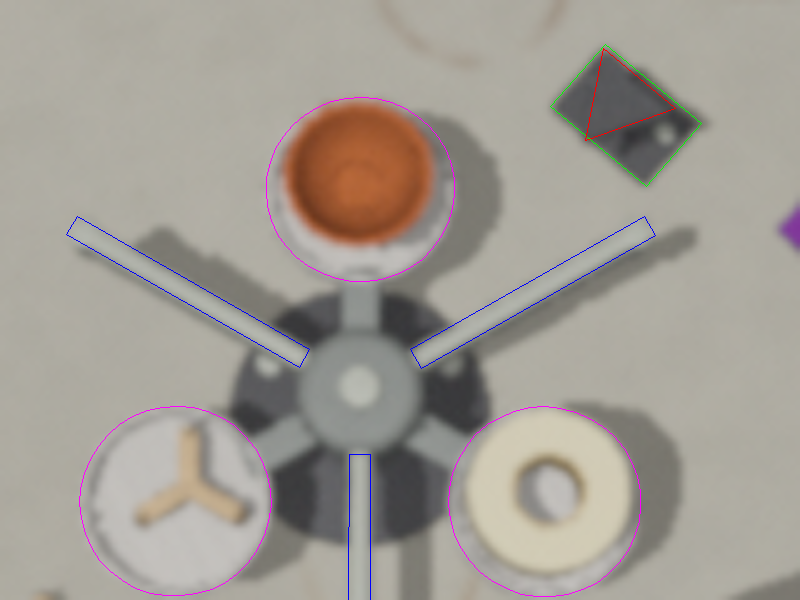

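The overlay fits within a pixel or two. The centre is at (0.545,-0.368), the pointer is at about -41°, and the stilt tray is at 120.6°, so the head must turn about 161.5° clockwise. I'll plan a single push with the fingers closed.

```bash
cat > d.py <<'E'
from h import *
import sys
C=np.array([.545,-.368])
def plan(al,s,o,z,flip):
    st=bot.read_state();R=np.array(st['tcp_rot']);P=np.array(st['position'])
    a=np.radians(al);u=np.array([np.cos(a),np.sin(a)]);n=np.array([-u[1],u[0]])
    T=np.r_[C+s*u+o*n,z]; y=np.r_[u*flip,0];Z=np.array([0,0,-1.]);Rt=np.c_[np.cross(y,Z),y,Z]
    print('target',T.round(4),'d tool mm',(R.T@(T-P)*1e3).round(1),'rotvec deg',np.degrees(cv2.Rodrigues(R.T@Rt)[0].ravel()).round(2))
def where(o=13.5):
    st=bot.read_state();R=np.array(st['tcp_rot']);P=np.array(st['position']);v=P[:2]-C
    print('t',st['time_s'],'P',P.round(4),'yawY',round(np.degrees(np.arctan2(R[1,1],R[0,1])),2),'tilt',(R[:,2]).round(3),'r',round(np.hypot(*v)*1e3,1),'phi',round(np.degrees(np.arctan2(v[1],v[0])),2),'F',np.round(st['force'],1),'q',np.round(st['joint_positions'],1),'open',st['opening'])
    r=R.T@np.r_[C-P[:2],0]*1e3; print('axis in tool mm',r.round(1))
E
python3 -c "
from d import *
where()
for al in (60.56,180.56,-59.44):
  for f in (1,-1): print(al,f); plan(al,.097,.024,.16,f)"
```

```text
t 2.25 P [ 0.2364 -0.5786  0.2365] yawY -67.78 tilt [ 0. -0. -1.] r 373.6 phi -145.69 F [ 0.2 -0.3 -0.7] q [-78.   30.2  82.1   0.   67.7 -10.2] open 1.0025984265067855
axis in tool mm [365.3 -78.2   0. ]
60.56 1
target [ 0.5718 -0.2717  0.16  ] d tool mm [ 426.5 -157.2   76.6] rotvec deg [   0.      0.   -128.34]
60.56 -1
target [ 0.5718 -0.2717  0.16  ] d tool mm [ 426.5 -157.2   76.6] rotvec deg [ 0.   -0.   51.66]
180.56 1
target [ 0.4482 -0.3929  0.16  ] d tool mm [266.3 -91.7  76.5] rotvec deg [ -0.    -0.   111.66]
180.56 -1
target [ 0.4482 -0.3929  0.16  ] d tool mm [266.3 -91.7  76.5] rotvec deg [  0.    -0.   -68.34]
-59.44 1
target [ 0.615  -0.4393  0.16  ] d tool mm [403.2  14.3  76.6] rotvec deg [ 0.   -0.   -8.34]
-59.44 -1
target [ 0.615  -0.4393  0.16  ] d tool mm [403.2  14.3  76.6] rotvec deg [ -0.    -0.   171.66]
```

View pics/full1.png

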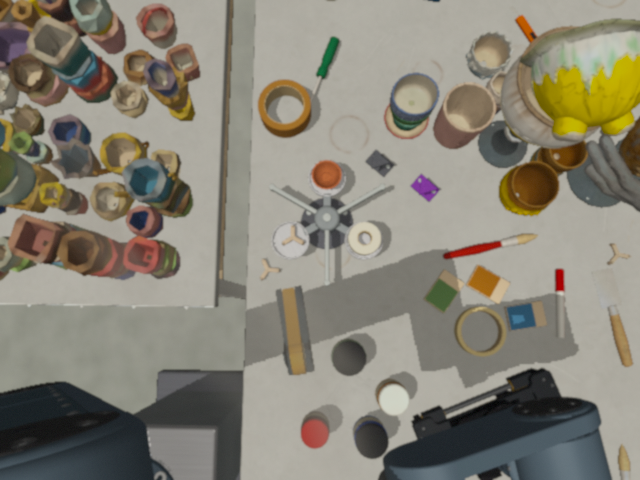

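The full view shows clear room for the gripper body round the carousel at z > 0.115. I'll push the spoke at 60.6°, which sweeps over the far and right sides. First I'll translate high over the table with the fingers shut.

Request:
play_rows([
  [[40, -15, 0, 0, 0, 0], [40, -15, 0, 0, 0, 0], [40, -15, 0, 0, 0, 0], [40, -15, 0, 0, 0, 0], [40, -15, 0, 0, 0, 0]],
], fingers=-1)

```text
time_s: 2.75
position: [0.3942, -0.4324, 0.2367]
tcp_rot: [[0.926, 0.378, 0.0], [0.378, -0.926, -0.0], [0.0, 0.0, -1.0]]
force: [0.2, -0.6, -0.7]
opening: 0.632
grasp_force: 0.0
```

Request:
play_rows([
  [[40, -15, 0, 0, 0, 0], [40, -15, 0, 0, 0, 0], [40, -15, 0, 0, 0, 0], [40, -15, 0, 0, 0, 0], [40, -15, 0, 0, 0, 0]],
])

```text
time_s: 3.25
position: [0.5511, -0.2871, 0.2367]
tcp_rot: [[0.926, 0.378, 0.0], [0.378, -0.926, -0.0], [0.0, 0.0, -1.0]]
force: [0.4, -0.3, 0.0]
opening: 0.173
grasp_force: 0.0
```

Request:
play_rows([
  [[0, 0, 0, 0, 0, -0.148], [0, 0, 0, 0, 0, -0.148], [0, 0, 0, 0, 0, -0.148], [0, 0, 0, 0, 0, -0.148], [0, 0, 0, 0, 0, -0.148]],
])

```text
time_s: 3.75
position: [0.55, -0.2883, 0.2365]
tcp_rot: [[0.423, 0.906, 0.0], [0.906, -0.423, -0.0], [0.0, 0.0, -1.0]]
force: [0.7, -0.2, 0.4]
opening: 0.006
grasp_force: 0.0
```

Request:
play_rows([
  [[0, 0, 0, 0, 0, -0.148], [0, 0, 0, 0, 0, -0.148], [0, 0, 0, 0, 0, -0.148], [0, 0, 0, 0, 0, -0.148], [0, 0, 0, 0, 0, -0.148]],
])

```text
time_s: 4.25
position: [0.5499, -0.2884, 0.2366]
tcp_rot: [[-0.298, 0.954, -0.0], [0.954, 0.298, 0.0], [0.0, 0.0, -1.0]]
force: [-0.8, -0.1, 0.1]
opening: 0.008
grasp_force: 0.0
```

Request:
play_rows([
  [[0, 0, 0, 0, 0, -0.148], [0, 0, 0, 0, 0, -0.148], [0, 0, 0, 0, 0, -0.148], [0, 0, 0, 0, 0, -0.148], [0, 0, 0, 0, 0, -0.148]],
])

```text
time_s: 4.75
position: [0.5499, -0.2884, 0.2366]
tcp_rot: [[-0.864, 0.504, 0.0], [0.504, 0.864, 0.0], [-0.0, 0.0, -1.0]]
force: [1.2, 0.1, 0.9]
opening: 0.005
grasp_force: 0.0
```

```bash
python3 -c "
from d import *
where(); plan(60.56,.097,.024,.060,1)"
```

```text
t 4.75 P [ 0.5499 -0.2884  0.2366] yawY 59.76 tilt [ 0.  0. -1.] r 79.7 phi 86.45 F [1.2 0.1 0.9] q [-38.   29.9  82.7   0.   67.4 -97.7] open 0.005116751239457283
axis in tool mm [-35.8 -71.2  -0. ]
target [ 0.5718 -0.2717  0.06  ] d tool mm [-10.5  25.4 176.6] rotvec deg [ 0.   0.  -0.8]
```

Request:
play_rows([
  [[-10.5, 25.5, 0, 0, 0, -0.014], [0, 0, 40, 0, 0, 0], [0, 0, 40, 0, 0, 0], [0, 0, 30, 0, 0, 0], [0, 0, 0, 0, 0, 0]],
])

```text
time_s: 5.25
position: [0.569, -0.2697, 0.122]
tcp_rot: [[-0.868, 0.497, -0.008], [0.497, 0.868, 0.006], [0.01, 0.001, -1.0]]
force: [-0.5, -0.1, -0.1]
opening: 0.006
grasp_force: 0.0
```

Request:
play_rows([
  [[0, 0, 20, 0, 0, 0], [0, 0, 20, 0, 0, 0], [0, 0, 15, 0, 0, 0], [0, 0, 11, 0, 0, 0], [0, 0, 0, 0, 0, 0]],
])

```text
time_s: 5.75
position: [0.5715, -0.2715, 0.0598]
tcp_rot: [[-0.868, 0.497, -0.001], [0.497, 0.868, 0.001], [0.002, 0.0, -1.0]]
force: [0.1, 0.5, -0.1]
opening: 0.01
grasp_force: 0.0
```

```bash
python3 -c "
from d import *
where()
p=bot.capture('scene');cv2.imwrite('pics/s2.png',p['image'])
"
```

```text
t 5.75 P [ 0.5715 -0.2715  0.0598] yawY 60.22 tilt [-0.001  0.001 -1.   ] r 100.0 phi 74.63 F [ 0.1  0.5 -0.1] q [-35.5  43.9  87.9   0.   48.2 -95.7] open 0.009804810702563196
axis in tool mm [-24.9 -96.9  -0.1]
```

View pics/s2.png

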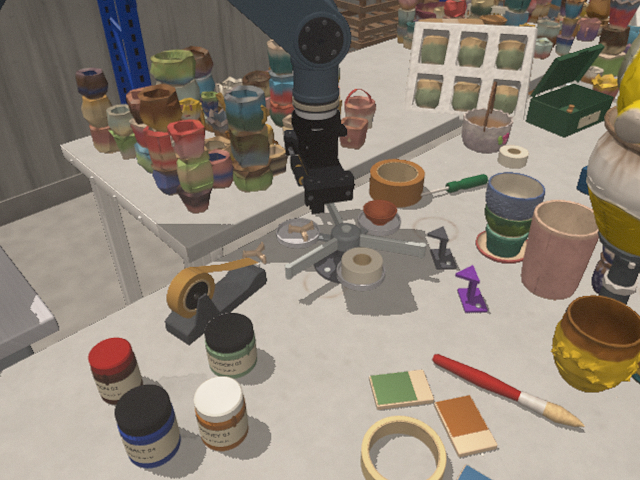

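The fingers stand on the counterclockwise side of the spoke with nothing touched. Now I'll make gentle contact and begin turning.

Request:
play_rows([
  [[-4, 0, 0, 0, 0, 0], [-3, 0, 0, 0, 0, 0.006], [-2, 0, 0, 0, 0, 0], [-1.7, 0.2, 0, 0, 0, 0.0175], [-1.7, 0.2, 0, 0, 0, 0.0175]],
])

```text
time_s: 6.3
position: [0.5829, -0.2776, 0.0608]
tcp_rot: [[-0.846, 0.533, -0.0], [0.533, 0.846, 0.0], [0.0, 0.0, -1.0]]
force: [-1.2, 0.3, 1.3]
opening: 0.004
grasp_force: 0.4
```

Request:
play_rows([
  [[-3.4, 0.4, 0, 0, 0, 0.035], [-5.1, 0.6, 0, 0, 0, 0.0524], [-5.1, 0.6, 0, 0, 0, 0.0524], [-5.1, 0.6, 0, 0, 0, 0.0524], [-5.1, 0.6, 0, 0, 0, 0.0524]],
])

```text
time_s: 6.8
position: [0.6034, -0.2894, 0.0604]
tcp_rot: [[-0.691, 0.723, -0.001], [0.723, 0.691, 0.001], [0.001, 0.0, -1.0]]
force: [-0.3, 2.4, 0.3]
opening: 0.006
grasp_force: 0.7
```

```bash
python3 -c "
from d import *
where()
p=bot.capture('top');i=p['image'];cv2.imwrite('pics/t4.png',cv2.resize(i[130:290,240:440],(800,640))[:600])
"
```

```text
t 6.8 P [ 0.6034 -0.2894  0.0604] yawY 43.69 tilt [-0.001  0.001 -1.   ] r 97.9 phi 53.39 F [-0.3  2.4  0.3] q [-35.2  45.9  82.2   0.   52.  -78.9] open 0.006223545949654018
axis in tool mm [-16.5 -96.5  -0.1]
```

View pics/t4.png

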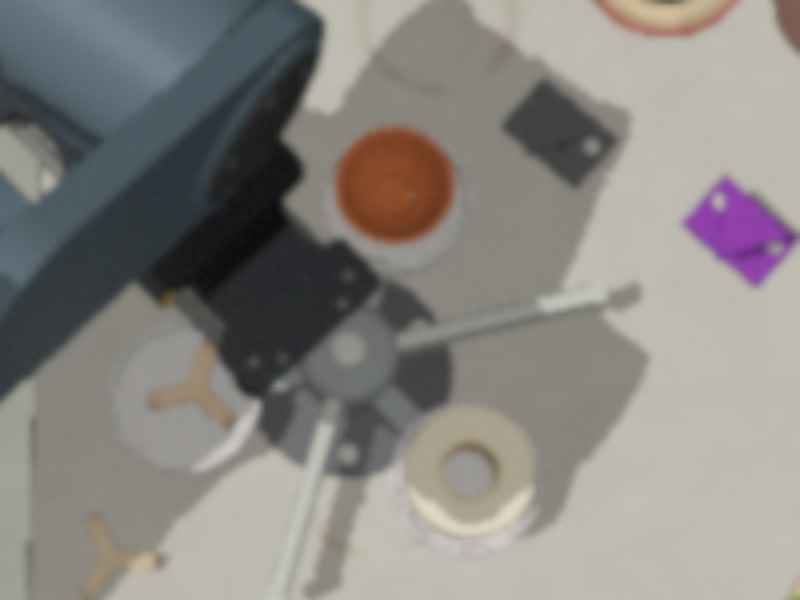

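The wheel turns with the spoke by about 18°, at a force near 2.4 N. I'll continue.

Request:
play_rows([
  [[-6.8, 0.8, 0, 0, 0, 0.07], [-6.8, 0.8, 0, 0, 0, 0.07], [-6.8, 0.8, 0, 0, 0, 0.07], [-6.8, 0.8, 0, 0, 0, 0.07], [-6.8, 0.8, 0, 0, 0, 0.07]],
])

```text
time_s: 7.35
position: [0.6265, -0.3144, 0.0603]
tcp_rot: [[-0.401, 0.916, -0.0], [0.916, 0.401, 0.001], [0.001, 0.0, -1.0]]
force: [-0.5, 2.2, 0.4]
opening: 0.005
grasp_force: 0.8
```

Request:
play_rows([
  [[-6.8, 0.8, 0, 0, 0, 0.07], [-6.8, 0.8, 0, 0, 0, 0.07], [-6.8, 0.8, 0, 0, 0, 0.07], [-6.8, 0.8, 0, 0, 0, 0.07], [-6.8, 0.8, 0, 0, 0, 0.07]],
])

```text
time_s: 7.85
position: [0.6397, -0.346, 0.0604]
tcp_rot: [[-0.063, 0.998, 0.0], [0.998, 0.063, 0.001], [0.001, 0.0, -1.0]]
force: [0.1, 1.4, 0.7]
opening: 0.003
grasp_force: 0.8
```

Request:
play_rows([
  [[-6.8, 0.8, 0, 0, 0, 0.07], [-6.8, 0.8, 0, 0, 0, 0.07], [-6.8, 0.8, 0, 0, 0, 0.07], [-6.8, 0.8, 0, 0, 0, 0.07], [-6.8, 0.8, 0, 0, 0, 0.07]],
])

```text
time_s: 8.35
position: [0.6411, -0.38, 0.0603]
tcp_rot: [[0.283, 0.959, 0.0], [0.959, -0.283, 0.001], [0.001, -0.0, -1.0]]
force: [0.8, 1.1, 0.5]
opening: 0.006
grasp_force: 0.9
```

```bash
python3 -c "
from d import *
where()
"
```

```text
t 8.35 P [ 0.6411 -0.38    0.0603] yawY -16.45 tilt [ 0.     0.001 -1.   ] r 96.9 phi -7.14 F [0.8 1.1 0.5] q [-39.2  50.7  69.3   0.1  60.  -22.8] open 0.006000767865355994
axis in tool mm [-15.7 -95.6  -0. ]
```

Request:
play_rows([
  [[-6.8, 0.8, 0, 0, 0, 0.07], [-6.8, 0.8, 0, 0, 0, 0.07], [-6.8, 0.8, 0, 0, 0, 0.07], [-6.8, 0.8, 0, 0, 0, 0.07], [-6.8, 0.8, 0, 0, 0, 0.07]],
])

```text
time_s: 8.85
position: [0.6306, -0.4124, 0.0603]
tcp_rot: [[0.595, 0.804, -0.0], [0.804, -0.595, 0.002], [0.001, -0.001, -1.0]]
force: [0.6, 2.4, 0.2]
opening: 0.006
grasp_force: 0.9
```

Request:
play_rows([
  [[-6.8, 0.8, 0, 0, 0, 0.07], [-6.8, 0.8, 0, 0, 0, 0.07], [-6.8, 0.8, 0, 0, 0, 0.07], [-6.8, 0.8, 0, 0, 0, 0.07], [-6.8, 0.8, 0, 0, 0, 0.07]],
])

```text
time_s: 9.35
position: [0.6098, -0.4392, 0.0602]
tcp_rot: [[0.835, 0.551, 0.0], [0.551, -0.835, 0.002], [0.001, -0.001, -1.0]]
force: [0.7, 1.8, 0.3]
opening: 0.004
grasp_force: 0.9
```

Request:
play_rows([
  [[-6.8, 0.8, 0, 0, 0, 0.07], [-6.8, 0.8, 0, 0, 0, 0.07], [-6.8, 0.8, 0, 0, 0, 0.07], [-6.8, 0.8, 0, 0, 0, 0.07], [-6.8, 0.8, 0, 0, 0, 0.07]],
])

```text
time_s: 9.85
position: [0.5813, -0.4576, 0.0603]
tcp_rot: [[0.973, 0.231, 0.001], [0.231, -0.973, 0.001], [0.001, -0.001, -1.0]]
force: [2.0, 1.0, -0.7]
opening: 0.005
grasp_force: 0.8
```

Request:
play_rows([
  [[-5.1, 0.6, 0, 0, 0, 0.0524], [-3.4, 0.4, 0, 0, 0, 0.035], [-3.4, 0.4, 0, 0, 0, 0.035], [-3.4, 0.4, 0, 0, 0, 0.035], [-1.7, 0.2, 0, 0, 0, 0.0175]],
])

```text
time_s: 10.35
position: [0.5646, -0.4629, 0.0604]
tcp_rot: [[0.998, 0.06, 0.0], [0.06, -0.998, 0.0], [0.0, -0.0, -1.0]]
force: [1.3, -0.1, 0.0]
opening: 0.004
grasp_force: 0.5
```

Request:
play_rows([
  [[-1.7, 0.2, 0, 0, 0, 0.0175], [-1.7, 0.2, 0, 0, 0, 0.0175], [-1.7, 0.2, 0, 0, 0, 0.0175], [-1.7, 0.2, 0, 0, 0, 0.0175], [0, 0, 0, 0, 0, 0]],
])

```text
time_s: 10.85
position: [0.5574, -0.4642, 0.0606]
tcp_rot: [[1.0, -0.009, -0.0], [-0.009, -1.0, -0.0], [-0.0, 0.0, -1.0]]
force: [-0.3, -0.5, 0.6]
opening: 0.005
grasp_force: 0.0
```

```bash
python3 -c "
from d import *
where()
p=bot.capture('top');i=p['image'];cv2.imwrite('pics/t5.png',cv2.resize(i[140:290,240:440],(800,600),interpolation=cv2.INTER_CUBIC))
"
```

```text
t 10.85 P [ 0.5574 -0.4642  0.0606] yawY -90.53 tilt [-0. -0. -1.] r 97.0 phi -82.64 F [-0.3 -0.5  0.6] q [-48.6  49.4  72.8  -0.   57.8  42. ] open 0.004541324643174748
axis in tool mm [-13.3 -96.1  -0. ]
```

View pics/t5.png

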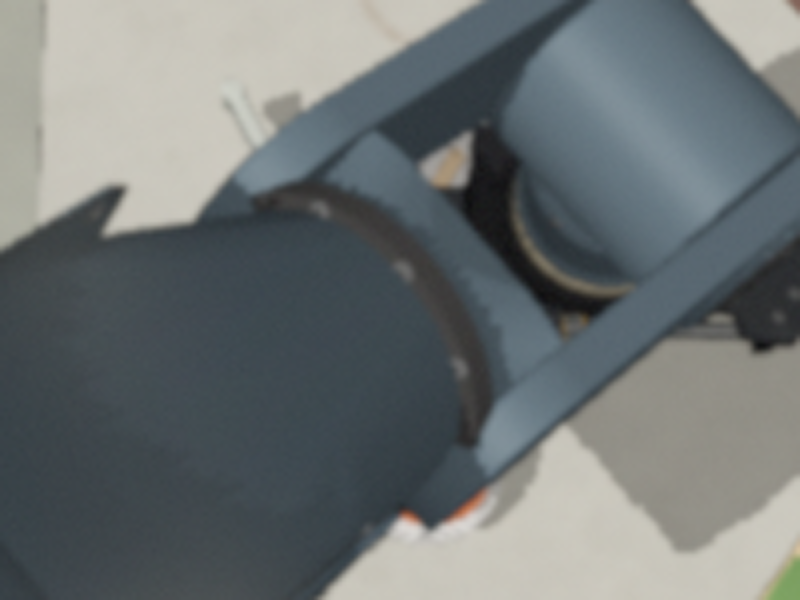

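The arm hides most of the wheel, but one spoke end shows at crop (232,95), close to where it should be. I'll go about 8° further, slowly, then lift clear to measure.

Request:
play_rows([
  [[-1.7, 0.2, 0, 0, 0, 0.0175], [-1.7, 0.2, 0, 0, 0, 0.0175], [-1.7, 0.2, 0, 0, 0, 0.0175], [-1.7, 0.2, 0, 0, 0, 0.0175], [-1.7, 0.2, 0, 0, 0, 0.0175]],
])

```text
time_s: 11.4
position: [0.5492, -0.465, 0.0607]
tcp_rot: [[0.995, -0.097, 0.0], [-0.097, -0.995, -0.001], [0.0, 0.001, -1.0]]
force: [1.6, -0.7, -0.5]
opening: 0.003
grasp_force: 0.5
```

Request:
play_rows([
  [[-1.7, 0.2, 0, 0, 0, 0.0175], [-1.7, 0.2, 0, 0, 0, 0.0175], [-1.7, 0.2, 0, 0, 0, 0.0175], [0, 0, 0, 0, 0, 0], [0, 0, 0, 0, 0, 0]],
])

```text
time_s: 11.9
position: [0.5438, -0.4645, 0.0605]
tcp_rot: [[0.989, -0.148, -0.001], [-0.148, -0.989, 0.001], [-0.001, -0.001, -1.0]]
force: [-0.3, -0.3, 0.0]
opening: 0.002
grasp_force: 0.1
```

```bash
python3 -c "
from d import *
where()"
```

```text
t 11.9 P [ 0.5438 -0.4645  0.0605] yawY -98.52 tilt [-0.001  0.001 -1.   ] r 96.5 phi -90.73 F [-0.3 -0.3  0. ] q [-49.4  48.7  74.5  -0.   56.8  49.1] open 0.0015203562992226907
axis in tool mm [-13.1 -95.6   0.1]
```

Request:
play_rows([
  [[3, 0, 0, 0, 0, 0], [3, 0, 0, 0, 0, 0], [0, 0, -20, 0, 0, 0], [0, 0, -40, 0, 0, 0], [0, 0, -40, 0, 0, 0]],
])

```text
time_s: 12.4
position: [0.5498, -0.4648, 0.1603]
tcp_rot: [[0.989, -0.148, -0.002], [-0.148, -0.989, 0.002], [-0.002, -0.002, -1.0]]
force: [0.6, -1.4, 0.8]
opening: 0.006
grasp_force: 0.0
```

Request:
play_rows([
  [[0, 45, -15, 0, 0, 0], [0, 45, 0, 0, 0, 0], [0, 45, 0, 0, 0, 0], [0, 45, 0, 0, 0, 0], [0, 0, 0, 0, 0, 0]],
])

```text
time_s: 12.9
position: [0.5202, -0.6503, 0.1745]
tcp_rot: [[0.988, -0.154, -0.0], [-0.154, -0.988, -0.004], [0.0, 0.004, -1.0]]
force: [-1.1, 0.2, -0.6]
opening: 0.006
grasp_force: 0.0
```

```bash
python3 -c "
from d import *
where()
p=bot.capture('top');i=p['image'];cv2.imwrite('pics/full6.png',i);cv2.imwrite('pics/t6.png',cv2.resize(i[140:290,240:440],(800,600),interpolation=cv2.INTER_CUBIC))
"
```

```text
t 12.9 P [ 0.5202 -0.6503  0.1745] yawY -98.86 tilt [-0.    -0.004 -1.   ] r 283.4 phi -95.02 F [-1.1  0.2 -0.6] q [-59.   51.   48.6  -0.2  80.2  39.9] open 0.005918357387981647
axis in tool mm [ -19.  -282.8   -1.3]
```

View pics/t6.png

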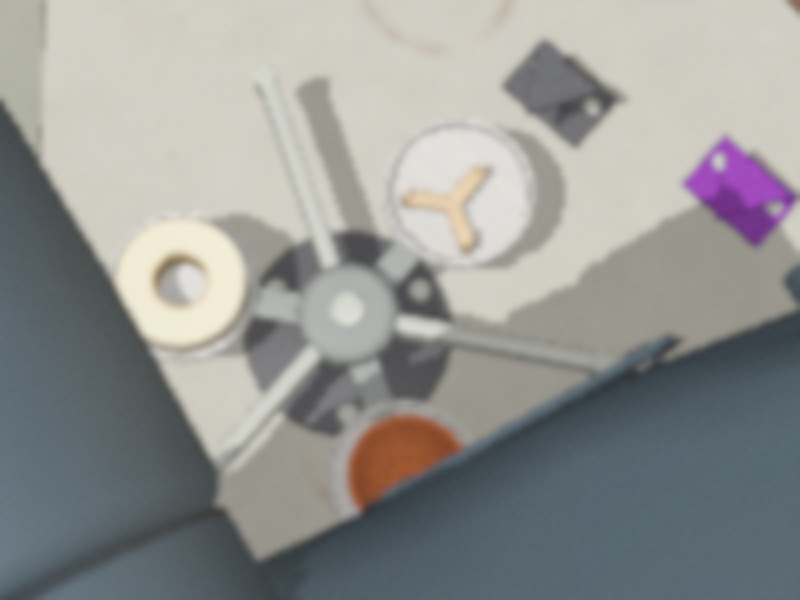

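The stilt tray, centred at crop (462,194), stands a little short of the pointer's line. The hub is at (347,310) and the pointer's foot at (562,92). I'll measure the angles on sub-pixel features.

```bash
cat > m.py <<'E'
from d import *
from scipy.optimize import minimize
def measure(p,pth0,ax=C):
    """fit spoke/tray template to gradient image: wheel angle + centre; pointer angle from foot edges + distance"""
    g=cv2.GaussianBlur(cv2.cvtColor(p['image'],cv2.COLOR_BGR2GRAY),(0,0),.8).astype(np.float32)
    G=np.hypot(cv2.Sobel(g,cv2.CV_32F,1,0),cv2.Sobel(g,cv2.CV_32F,0,1))
    G=np.minimum(G,150)
    def sc(P):
        uv=np.array([proj(p,x) for x in P],np.float32)
        return cv2.remap(G,uv[:,0].copy(),uv[:,1].copy(),cv2.INTER_CUBIC).mean()
    def wheel(c,a,spokes,trays):
        P=[]
        for k in spokes:
            b=a+k;v=np.array([np.cos(b),np.sin(b)]);w=np.array([-v[1],v[0]])
            for s in (-1,1): P+=[[*(c+v*r+w*s*.004),.064] for r in np.arange(.03,.118,.002)]
        for k in trays:
            b=a+k;v=np.array([np.cos(b),np.sin(b)])
            P+=[[*(c+.08*v+.036*np.array([np.cos(t),np.sin(t)])),.052] for t in np.arange(0,6.28,.05)]
        return P
    def ptr(x):
        c=x[:2];v=np.array([np.cos(x[2]),np.sin(x[2])]);w=np.array([-v[1],v[0]])
        return [[*(c+v*q*.017+w*t*.025),.006] for q in(-1,) for t in np.linspace(-1,1,25)]+[[*(c+v*q*.017+w*t*.025),.006] for t in (-1,1) for q in np.linspace(-1,1,17)]
    def fp(x): return -sc(ptr(x))
    x0=np.r_[.6677,-.4728,np.radians(-41)]
    r=min((minimize(fp,x0+d,method='Nelder-Mead',options=dict(initial_simplex=x0+d+np.vstack([np.zeros(3),np.diag([.003,.003,.04])]))) for d in ([0,0,0],[.001,-.001,.02],[-.001,.001,-.02])),key=lambda r:r.fun)
    return wheel,sc,r
def fitw(p,a0,spokes,trays):
    wheel,sc,r=measure(p,0)
    best=None
    for da in np.radians(np.arange(-3,3.1,1)):
        q=np.array([*C,a0+da])
        m=minimize(lambda x:-sc(wheel(x[:2],x[2],spokes,trays)),q,method='Nelder-Mead',options=dict(initial_simplex=q+np.vstack([np.zeros(3),np.diag([.002,.002,.01])])))
        if best is None or m.fun<best.fun: best=m
    c=best.x[:2];d=r.x[:2]-c
    print('centre',c.round(4),'stilt tray',round(np.degrees(best.x[2]),2),'score',best.fun,'| foot',r.x[:2].round(4),'dist',np.hypot(*d).round(4),'dir',np.degrees(np.arctan2(d[1],d[0])).round(2),'edges',np.degrees(r.x[2]).round(2),r.fun)
E
cat > run.py <<'E'
from m import *
import sys
D=np.radians
p=bot.capture('top');q=dict(p);
q['image']=cv2.imread('pics/full1.png')
print('start');fitw(q,D(120.56),D([60,180,-60]),D([0]))
fitw(q,D(120.56),D([60,-60]),[]); fitw(q,D(120.56),[],D([0]))
a=D(float(sys.argv[1]));print('now');fitw(p,a,D([60,180]),D([0]))
fitw(p,a,D([60,180]),[]); fitw(p,a,[],D([0]))
E
python3 run.py -37.5
```

```text
start
centre [ 0.5446 -0.3802] stilt tray 119.21 score -83.21236419677734 | foot [ 0.6677 -0.4735] dist 0.1544 dir -37.16 edges -41.45 -151.67335510253906
centre [ 0.5448 -0.3676] stilt tray 119.88 score -86.0276107788086 | foot [ 0.6677 -0.4735] dist 0.1622 dir -40.75 edges -41.45 -151.67335510253906
centre [ 0.5465 -0.3697] stilt tray 120.12 score -70.16741943359375 | foot [ 0.6677 -0.4735] dist 0.1596 dir -40.57 edges -41.45 -151.67335510253906
now
centre [ 0.5419 -0.3704] stilt tray -37.75 score -69.33055114746094 | foot [ 0.6676 -0.4737] dist 0.1627 dir -39.41 edges -42.06 -151.7056121826172
centre [ 0.5381 -0.3692] stilt tray -39.37 score -69.45320129394531 | foot [ 0.6676 -0.4737] dist 0.1664 dir -38.88 edges -42.06 -151.7056121826172
centre [ 0.5351 -0.3702] stilt tray -35.51 score -74.64994049072266 | foot [ 0.6676 -0.4737] dist 0.1682 dir -37.98 edges -42.06 -151.7056121826172
```

```bash
cat > run2.py <<'E'
from m import *
import sys
D=np.radians
c=np.array([.5449,-.3678])
def scan(p,a0,name):
    wheel,sc,r=measure(p,0)
    for lab,s,t in (('spoke+60',D([60]),[]),('spoke180',D([180]),[]),('spoke-60',D([-60]),[]),('tray',[],[0.])):
        A=np.arange(a0-5,a0+5,.1);v=np.array([sc(wheel(c,D(a),s,t)) for a in A]);k=v.argmax()
        w=v>v.max()-.25*(v.max()-np.median(v)); w&=abs(A-A[k])<1.5
        print(name,lab,A[k].round(2),'mean',np.average(A[w],weights=v[w]-np.median(v)).round(2),v[k].round(0))
p=bot.capture('top');q=dict(p);q['image']=cv2.imread('pics/full1.png')
scan(q,120.5,'start');scan(p,float(sys.argv[1]),'now')
d=measure(p,0)[2].x;print(np.degrees(np.arctan2(*(d[:2]-c)[::-1])))
# hand-read points of the current picture
cr=lambda u,v:[239.6+u/4,139.6+v/4]
X=ray(p,cr(263,73),.064)[:2]-c;print('spoke end',np.hypot(*X),np.degrees(np.arctan2(X[1],X[0]))-60)
X=ray(p,cr(462,194),.052)[:2]-c;print('tray',np.hypot(*X),np.degrees(np.arctan2(X[1],X[0])))
for t in range(3):print(ray(p,cr(347,310),.073))
E
python3 run2.py -37.5
```

```text
start spoke+60 119.6 mean 119.59 72.0
start spoke180 115.5 mean 115.83 97.0
start spoke-60 120.1 mean 120.1 101.0
start tray 120.4 mean 120.35 61.0
now spoke+60 -38.0 mean -37.9 44.0
now spoke180 -42.0 mean -41.9 90.0
now spoke-60 -39.7 mean -39.84 75.0
now tray -40.6 mean -40.46 73.0
-40.780991301218315
spoke end 0.12183540328931985 -40.13415920023908
tray 0.08031622674748067 -41.9117390123993
[ 0.54446873 -0.36744424  0.073     ]
[ 0.54446873 -0.36744424  0.073     ]
[ 0.54446873 -0.36744424  0.073     ]
```

The readings scatter by about a degree, so I'll move the arm fully out of the view for a clean measurement.

Request:
play_rows([
  [[0, 0, -35, 0, 0, 0], [0, 0, -35, 0, 0, 0], [-40, 0, 0, 0, 0, 0], [-40, 0, 0, 0, 0, 0], [-40, 0, 0, 0, 0, 0]],
])

```text
time_s: 13.55
position: [0.4052, -0.6231, 0.2463]
tcp_rot: [[0.989, -0.145, 0.0], [-0.145, -0.989, 0.0], [0.0, -0.0, -1.0]]
force: [0.4, -0.6, -0.5]
opening: 0.004
grasp_force: 0.0
```

Request:
play_rows([
  [[-40, 0, 0, 0, 0, 0], [-40, 0, 0, 0, 0, 0], [-40, 0, 0, 0, 0, 0], [-40, 0, 0, 0, 0, 0], [0, 0, 0, 0, 0, 0]],
])

```text
time_s: 14.05
position: [0.2432, -0.5996, 0.2461]
tcp_rot: [[0.989, -0.15, -0.002], [-0.15, -0.989, 0.003], [-0.003, -0.002, -1.0]]
force: [0.9, -0.7, 0.1]
opening: 0.004
grasp_force: 0.0
```

```bash
cat > o.py <<'E'
from m import *
import sys
D=np.radians
def draw(out,a,c,pa):
    p=bot.capture('top');cv2.imwrite('pics/cur.png',p['image'])
    i=cv2.resize(p['image'][145:265,262:422],(800,600),interpolation=cv2.INTER_CUBIC)
    def dr(P,z,col):
        q=np.array([[((x-262+.5)*5-.5)*8,((y-145+.5)*5-.5)*8] for x,y in (proj(p,[*k,z]) for k in P)]).astype(int)
        cv2.polylines(i,[q.reshape(-1,1,2)],True,col,1,cv2.LINE_AA,3)
    t=np.linspace(0,6.28,60);circ=np.c_[np.cos(t),np.sin(t)]
    for k in range(3):
        b=D(a+120*k);v=np.array([np.cos(b),np.sin(b)]);dr(c+.08*v+.036*circ,.052,(255,0,255))
        b+=D(60);v=np.array([np.cos(b),np.sin(b)]);w=np.array([-v[1],v[0]])
        dr([c+v*.026+w*.004,c+v*.1255+w*.004,c+v*.1255-w*.004,c+v*.026-w*.004],.064,(255,0,0))
    dr(c+.024*circ,.074,(0,255,255))
    v=np.array([np.cos(D(pa)),np.sin(D(pa))]);w=np.array([-v[1],v[0]])
    dr([c+v*(.162+x*.017)+w*y*.025 for x,y in((1,1),(1,-1),(-1,-1),(-1,1))],.006,(0,255,0))
    dr([c+v*.13,c+v*.162+w*.018,c+v*.162-w*.018],.056,(0,0,255))
    cv2.imwrite(out,i)
where()
draw('pics/o1.png',-40.5,np.array([.5449,-.3678]),-41.)
E
python3 o.py; python3 run2.py -40
```

```text
t 14.05 P [ 0.2432 -0.5996  0.2461] yawY -98.65 tilt [-0.002  0.003 -1.   ] r 380.4 phi -142.5 F [ 0.9 -0.7  0.1] q [-77.8  31.5  78.   -0.1  70.7  20.9] open 0.0044317950467825835
axis in tool mm [ 2.635e+02 -2.743e+02 -1.000e-01]
start spoke+60 119.6 mean 119.59 72.0
start spoke180 115.5 mean 115.83 97.0
start spoke-60 120.1 mean 120.1 101.0
start tray 120.4 mean 120.35 61.0
now spoke+60 -45.0 mean -44.76 55.0
now spoke180 -41.4 mean -41.35 82.0
now spoke-60 -40.2 mean -40.3 121.0
now tray -40.5 mean -40.45 70.0
-40.722106404354506
spoke end 0.12183540328931985 -40.13415920023908
tray 0.08031622674748067 -41.9117390123993
[ 0.54446873 -0.36744424  0.073     ]
[ 0.54446873 -0.36744424  0.073     ]
[ 0.54446873 -0.36744424  0.073     ]
```

View pics/o1.png

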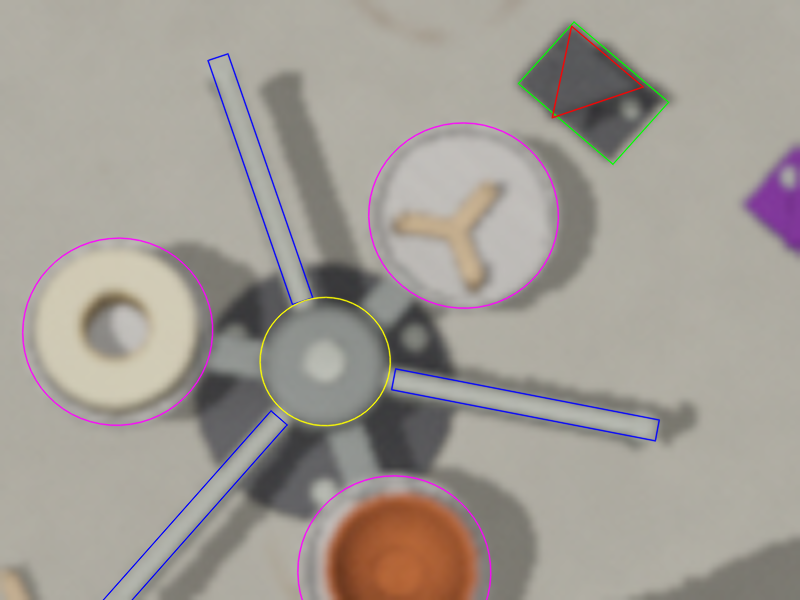

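The overlay matches the picture: the tray is at about -40.6° and the pointer at about -40.8°, so they line up within half a degree. Everything is at rest and the arm is clear, so I'll hand in.

```bash
python3 -c "
from rig import bot
print(bot.hand_in())"
```

```text
the job is handed in; nothing more can be done
None
```

I turned the carousel about 161° clockwise by pushing one bare spoke, and handed it in with the kiln-stilt tray at rest at the dark pointer, measured within about half a degree (reading scatter about 1°), and the arm clear.

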